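# Bring the red-lidded jar to the front and lock the spice turntable

## Task

Turn the white spice turntable by its ribbed grey collar, leaving the black lock bar alone, until the red-lidded jar stands in line with the blue pointer of the stand. Then, without letting the turntable shift, turn only the black lock bar in the middle clockwise (seen from above) until you feel the brake bite, give it roughly another 10 degrees to nip it up but no more than 15, and let go. Do not touch the jars or disturb the bowl, plate and tongs.

Things in the scene. Friction and masses are not known exactly. Their poses are not given: they have to be found in the camera images.
- stand: fixed grey foot disc of the turntable, 220 mm across, 12 mm high; origin on the turntable axis at z = 0. A blue pointer arm 16 mm wide runs along its -x to 190 mm from the axis. The white deck on it (300 mm across, top 24 mm up) turns both ways about the axis and stays where it is left; it slips at a torque of about 0.6 Nm
- pointer (a point): top of the blue pointer's upturned end, on the line through the axis, 176 mm from the axis along the stand's -x and 23 mm up. The red-lidded jar is to stand on the straight line from the axis to here
- collar (a point): centre of the ribbed grey outer collar, on the axis 139 mm up. The collar is 62 mm across and 22 mm high (128 to 150 mm up), fixed to the deck by a white post, free below but for a black brake ring 36 mm across; turning it turns deck and jars and carries the lock bar round
- lock: black inner lock bar, coaxial, above the collar: 36 mm along its x, 14 mm wide (y), 22 mm high; origin on the axis at its underside, 154 mm up, 4 mm above the collar. Clockwise from above it runs free at 0.06 Nm for 15 to 80 degrees (never the same), then the brake bites: 0.3 Nm, staying where left; its end 34 degrees past the bite drags the turntable
- brake (a joint): how far the brake ring is pressed down, m: 0 until the bite, then 0.002 per radian of further turning of the lock bar (10 degrees: 0.00035). So small that it drowns in the noise of a single reading; the resistance felt at the bar tells more
- red_jar: the jar to bring to the front: as the other jars but with a red lid; 46 mm in diameter, 60 mm tall, with a heavy base, its centre about 108 mm from the turntable axis, up to some 70 degrees to either side of the pointer; origin at the centre of its underside
- jar1: empty closed glass jar with a grey steel lid, 46 mm in diameter, 60 mm tall, with a heavy base, standing loose on the turntable deck; origin at the centre of its underside
- jar2: empty closed glass jar with a grey steel lid, 46 mm in diameter, 60 mm tall, with a heavy base, standing loose on the turntable deck; origin at the centre of its underside
- jar3: empty closed glass jar with a grey steel lid, 46 mm in diameter, 60 mm tall, with a heavy base, standing loose on the turntable deck; origin at the centre of its underside
- jar4: empty closed glass jar with a grey steel lid, 46 mm in diameter, 60 mm tall, with a heavy base, standing loose on the turntable deck; origin at the centre of its underside
- jar5: empty closed glass jar with a grey steel lid, 46 mm in diameter, 60 mm tall, with a heavy base, standing loose on the turntable deck; origin at the centre of its underside
- bowl: steel mixing bowl, 170 mm across, 75 mm high; origin at the centre of its underside; a bystander
- plate: green ceramic plate, 200 mm across, 22 mm high; origin at the centre of its underside; a bystander
- tongs: aluminium tongs lying flat to the left of the turntable, 237 mm long along their x, 14 mm high; origin near the middle of their underside; a bystander
Not all that is in view belongs to the job. What is shaped like the jar5 but green or turquoise is not meant.

How it is judged:
By the outcome, as a careful person would: the job done as asked, in the order asked, and still so for the second after the job is handed in, with the robot touching nothing.
It also fails if it takes over 64 s, if anything falls off the work surface, if the arm or the gripper's body presses on something with over 40 N, if the wrist force passes 120 N, or if a joint passes its speed limit or range.

## Robot

A 6-joint arm with a two-finger parallel gripper is mounted at the origin on the work surface. World frame = base frame: x ahead of the robot, y to its left, z up, the work surface at z = 0. Lengths are in m, angles in degrees, forces in N, time in s.
With the tool pointing down it reaches from about 0.4 to 0.825 m from the base axis. Payload 7 kg.
Tool frame: the origin (TCP) lies on the centre line of the jaws, within the pads' length; the fingertips stand 8 mm ahead of it and the grasp point (between the pads) lies 11 mm behind it (r.tcp_to_tips is the distance from the TCP to the fingertips, in m); z points along the fingers, y is the direction in which the jaws open and shut (so a half turn about z gives the same grasp; the last joint's range is limited). The gripper opens to 88 mm and grips with 3 to 60 N. Pads are 19 mm wide; open, the fingers measure 130 mm over their backs; the gripper's body (78 mm by 193 mm) begins 47 mm behind the grasp point.
Start: joints at [90.017, 20.546, 0.682, 0, -70.136, -16.507], TCP at [0.192, 0.647, 0.235] pointing down, gripper open.
Joint ranges: [-176.03, 176.03], [-82.01, 121.73], [-58.28, 71.71], [-173.87, 95.51], [-174.79, -0.11], [-173.66, 173.66]. Speed limits (degrees/s): [136.94, 136.94, 172.46, 180, 180, 180].

## Interface

Orientations are given as [roll, pitch, yaw] about the fixed x, y, z axes, in that order (R = Rz(yaw) Ry(pitch) Rx(roll)).
In Python, from plant import r gives the robot as it stands.
- The arm moves only by the tool drive_tool, never from a script. Its argument "plan" is text: rows parted by semicolons, each of 4 numbers parted by spaces: the shift along the tool's x, y, z in cm, then the turn about the tool's z in rad. A call has 1 to 8 rows; each row is the pose to reach, as a shift and turn from the pose commanded when the call began, along the tool's axes at that moment; what a row does not reach only later rows make up. A row lasts 1/8 s, in which the tool goes at most 62.5 mm and 10.7 degrees, less where a joint would pass 70% of its speed; a pose out of reach is approached as far as the arm can. A call with a gripper value outside its range is refused whole. "fingers" is the closure, from -1 (fully open) to 1 (shut), set as the call begins (left out, the last holds). The fingers move at their own pace and stop on an object; "squeeze" is the grip in N (left out, the last holds). Time passes only in rows, so rows that repeat a pose let the fingers close. It gives the time, the measured TCP pose, the force and the opening at its end, in the units of the state.
- r.get_state(): the state, without advancing time (a new reading comes with each control period).
- r.capture(name): name is "side" or "top"; returns a dict with "frame" (384x512x3 uint8, red, green, blue), "fovy" (degrees; the focal length in pixels is half the picture's height over the tangent of half this angle, whatever the lens; pixels are square), "cx", "cy" (the principal point, pixels), "rvec" (rotation vector, rad) and "tvec" (3), from world to camera coordinates, as OpenCV has them. Camera axes: x right, y down, z forward; pixel columns grow to the right and rows downward; lengths in m; the calibration is good to about 2 mm. A picture is of the moment at which its call begins. There is no depth.
- r.close_job(): hands the job in, once; it reports no verdict.
The state is a dict: "time_s": time; "joints": joint angles; "qd": joint speeds; "joint_torque": joint torques, N m; "tcp_pos": TCP position; "eef_rot": TCP orientation; "contact_force": force on the tool from outside, world axes, zero at the start; "moment": the same for the moment, N m; "gripper_width": finger opening in m.
Only numpy, scipy, OpenCV 4.12 (cv2) and the standard library are available. Lean on these libraries where they do the work, as an engineer would, in place of code of your own. Each camera call takes 0.05 s, during which the arm holds its last target. There are 200 camera calls.

## Working session

There is one attempt and no reset: what is moved stays moved. The work goes in short steps, Python scripts to look and compute and a tool call to move; the robot and the scene stay as the last step left them, time stands still between calls to the robot, and variables do not carry over. Pictures are saved under pics/ and viewed, about 8 in all and at most 12, crops included, and the job is handed in when it is done.

Besides the shell and the picture viewer there is one more tool, called in YAML: its name, and indented under it one key for each argument. drive_tool: Moves the arm, as the interface text tells. Its arguments: {"type":"object","properties":{"plan":{"type":"string"},"fingers":{"type":"number"},"squeeze":{"type":"number"}},"required":["plan"]}

```bash
ls; mkdir -p pics
python3 - <<'E'
from plant import r
import cv2,pickle
for n in("top","side"):
    d=r.capture(n); pickle.dump(d,open(f"pics/{n}0.pkl","wb")); cv2.imwrite(f"pics/{n}0.png",cv2.cvtColor(d["frame"],cv2.COLOR_RGB2BGR)); print(n,d["fovy"],d["cx"],d["cy"],d["rvec"],d["tvec"])
print(r.get_state())
E
```

```text
pics
top 48.971992756803985 257.0504501364047 191.98494905286665 [ 2.15436092 -2.12286409  0.17304789] [-0.00609245  0.57959771  1.24974157]
side 52.3542197220378 257.4499930724593 189.57165115228085 [ 2.34842507 -0.07863572  0.00811327] [-0.54076634  0.11754514  1.10126662]
{'time_s': 0.1, 'joints': array([ 9.00181952e+01,  2.05869520e+01,  6.40509690e-01, -1.83713220e-02,
       -7.01338291e+01, -1.65070241e+01]), 'qd': array([-0.05843338,  0.05407731,  0.11653982,  0.12285559,  0.08429775,
        0.0297474 ]), 'joint_torque': array([-6.17831884e-04, -5.84162486e+01,  2.93752885e+01,  7.01539904e+00,
        1.01691057e-02, -5.44920022e-05]), 'tcp_pos': array([0.19148299, 0.64685065, 0.23372993]), 'eef_rot': array([ 1.79918129e+02, -6.25049053e-03, -1.64950795e+01]), 'contact_force': array([ 0.14114703, -0.39012612,  0.91022973]), 'moment': array([ 1.88424825e-02, -2.09841408e-05,  1.45076552e-02]), 'gripper_width': 0.08790774833683887}
```

View pics/top0.png

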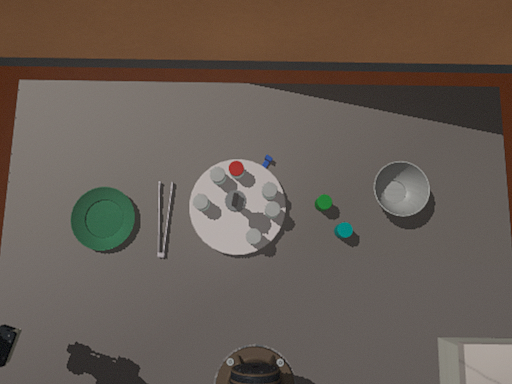

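View pics/side0.png

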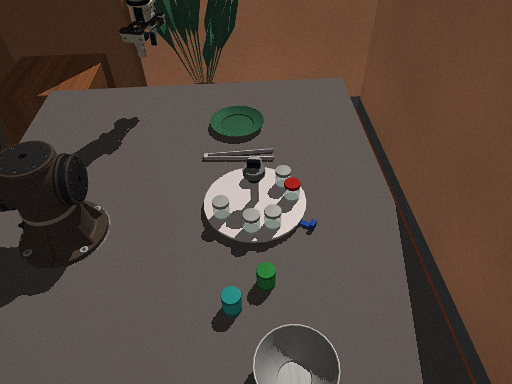

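```bash
cat > h.py <<'E'
import numpy as np,cv2,pickle
from scipy.optimize import least_squares
def K(d):
    f=d["frame"].shape[0]/2/np.tan(np.radians(d["fovy"])/2)
    return np.array([[f,0,d["cx"]],[0,f,d["cy"]],[0,0,1.]])
def unproj(d,px,z):
    px=np.atleast_2d(px).astype(float); R=cv2.Rodrigues(np.array(d["rvec"]))[0]; t=np.array(d["tvec"]).ravel()
    c=-R.T@t; v=np.c_[px,np.ones(len(px))]@np.linalg.inv(K(d)).T@R
    return c+v*((z-c[2])/v[:,2])[:,None]
def proj(d,P):
    return cv2.projectPoints(np.atleast_2d(P).astype(float),np.array(d["rvec"]),np.array(d["tvec"]),K(d),None)[0][:,0]
def masks(d):
    hsv=cv2.cvtColor(d["frame"],cv2.COLOR_RGB2HSV); H,S,V=[hsv[...,i].astype(int) for i in range(3)]
    return dict(red=((H<6)|(H>174))&(S>170)&(V>90),blue=(H>105)&(H<130)&(S>140)&(V>50),white=(S<40)&(V>150))
def blob(m,box):
    x0,y0,x1,y1=box; k=np.zeros(m.shape,np.uint8); k[y0:y1,x0:x1]=m[y0:y1,x0:x1]
    n,l,s,c=cv2.connectedComponentsWithStats(k); i=1+np.argmax(s[1:,4]); return l==i,c[i],s[i]
BOX=dict(top=(170,130,310,270),side=(190,140,330,255))
def deck(d,box):
    m,_,s=blob(masks(d)["white"],box)
    cs=np.vstack(cv2.findContours(m.astype(np.uint8),cv2.RETR_EXTERNAL,cv2.CHAIN_APPROX_NONE)[0])
    p=unproj(d,cs[:,0],.024)[:,:2]
    f=least_squares(lambda q:np.hypot(*(p-q).T)-.15,p.mean(0),loss="soft_l1",f_scale=.002)
    return f.x,np.median(np.abs(f.fun)),s
E
python3 - <<'E'
from h import *
for n in("top","side"):
    d=pickle.load(open(f"pics/{n}0.pkl","rb")); M=masks(d); b=BOX[n]
    print(n,"deck",*deck(d,b))
    for k,z in(("red",.084 if 0 else .08),("blue",.02)):
        m,c,s=blob(M[k],b); print(k,c,s,unproj(d,c,z))
    f=d["frame"]; x0,y0,x1,y1=b; cv2.imwrite(f"pics/{n}c.png",cv2.cvtColor(cv2.resize(f[y0:y1,x0:x1],None,fx=4,fy=4,interpolation=cv2.INTER_CUBIC),cv2.COLOR_RGB2BGR))
E
```

```text
top deck [0.53961664 0.07117723] 0.0245431538237023 [ 189  159   94   96 4362]
red [235.66206897 167.95172414] [229 161  14  14 145] [[0.64679948 0.06814    0.08      ]]
blue [266.67307692 160.57692308] [263 155   9  12  52] [[ 0.68541352 -0.02666056  0.02      ]]
side deck [0.4856441  0.10223874] 0.027623449633174507 [ 243  165   63   74 1747]
red [291.88148148 182.53333333] [284 177  16  11 135] [[0.64518428 0.06491955 0.08      ]]
blue [308.55208333 223.63541667] [299 219  18  11  96] [[ 0.68125542 -0.03984113  0.02      ]]
```

View pics/topc.png

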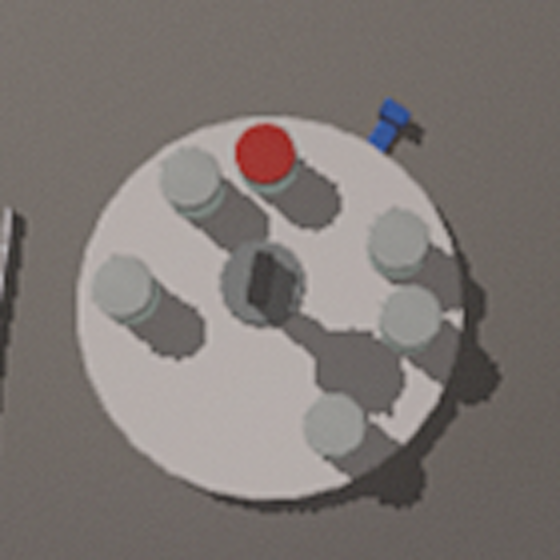

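View pics/sidec.png

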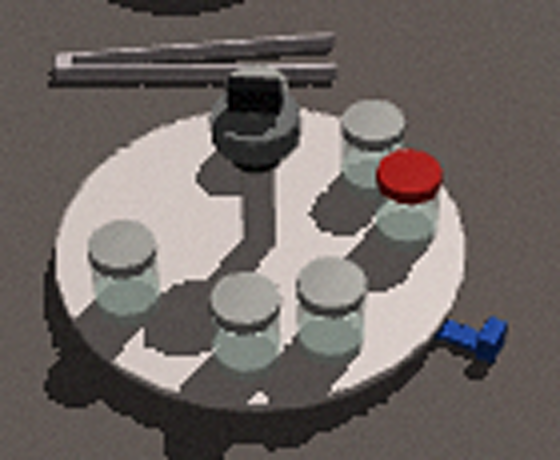

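```bash
cat >> h.py <<'E'
def deck2(d,box):
    m,_,s=blob(masks(d)["white"],box)
    cs=np.vstack(cv2.findContours(m.astype(np.uint8),cv2.RETR_EXTERNAL,cv2.CHAIN_APPROX_NONE)[0])
    p=unproj(d,cs[:,0],.024)[:,:2]
    best=(0,)
    for i in np.random.default_rng(0).integers(0,len(p),(4000,2)):   # RANSAC, known radius
        a,b=p[i]; v=b-a; L=np.hypot(*v)
        if not .05<L<.3: continue
        nrm=np.array([-v[1],v[0]])/L*np.sqrt(.15**2-L*L/4)
        for q in((a+b)/2+nrm,(a+b)/2-nrm):
            n=(abs(np.hypot(*(p-q).T)-.15)<.002).sum()
            if n>best[0]: best=(n,q)
    k=p[abs(np.hypot(*(p-best[1]).T)-.15)<.004]
    f=least_squares(lambda q:np.hypot(*(k-q[:2]).T)-q[2],[*best[1],.15]); return f.x,best[0],len(p)
E
python3 - <<'E'
from h import *
P=dict(top=dict(collar=[(262,284,.150)],bar=[(263,252,.176),(252,306,.176),(283,262,.176),(273,315,.176)],ptr=[(395,112,.023)],red=[(266,153,.084)]),
 side=dict(collar=[(256,130,.150)],bar=[(230,70,.176),(280,70,.176)],ptr=[(494,328,.023)],red=[(409,174,.084)]))
for n in("top","side"):
    d=pickle.load(open(f"pics/{n}0.pkl","rb")); b=BOX[n]
    print(n,deck2(d,b))
    for k,v in P[n].items():
        for x,y,z in v: print(k,unproj(d,(x/4-.375+b[0],y/4-.375+b[1]),z)[0].round(4))
E
```

```text
top (array([0.53948565, 0.06483123, 0.14820618]), np.int64(142), 500)
collar [0.5373 0.0639 0.15  ]
bar [0.556  0.0623 0.176 ]
bar [0.5184 0.069  0.176 ]
bar [0.5493 0.0484 0.176 ]
bar [0.5123 0.0545 0.176 ]
ptr [ 0.6944 -0.0319  0.023 ]
red [0.6462 0.0665 0.084 ]
side (array([0.53731272, 0.05941234, 0.14786374]), np.int64(66), 426)
collar [0.5367 0.04   0.15  ]
bar [0.5216 0.0723 0.176 ]
bar [0.5549 0.0696 0.176 ]
ptr [ 0.6943 -0.0361  0.023 ]
red [0.6442 0.0584 0.084 ]
```

drive_tool:
  plan: "1 0.9 0 0; 3.5 3.2 0 0; 6.5 6 0 0; 10 9.2 0 0; 13.5 12.5 0 0; 17 15.8 0 0; 21 19.4 0 0; 25 23.1 0 0"
  fingers: -1

```text
time_s: 1.1
tcp_pos: [0.3663, 0.3524, 0.2347]
eef_rot: [-180.0, -0.0, -16.5]
contact_force: [1.6, -0.0, 0.6]
gripper_width: 0.0875
```

drive_tool:
  plan: "4 3.6 0 0; 8 7.3 0 0; 12 11 0 0; 16 14.8 0 0; 19.5 18 0 0; 22.5 21 0 0; 24.3 22.6 0 0; 24.7 23 0 0"

```text
time_s: 2.1
tcp_pos: [0.5372, 0.0622, 0.2343]
eef_rot: [180.0, 0.0, -16.6]
contact_force: [-0.4, 0.5, -0.6]
gripper_width: 0.0878
```

Run:
```python
from h import *
d=pickle.load(open("pics/top0.pkl","rb"))
cv2.imwrite("pics/bar.png",cv2.cvtColor(cv2.resize(d["frame"][186:216,220:250],None,fx=18,fy=18,interpolation=cv2.INTER_CUBIC),cv2.COLOR_RGB2BGR))
from plant import r
s=r.get_state(); print({k:s[k] for k in("time_s","joints","tcp_pos","eef_rot","contact_force","moment")})
```

```text
{'time_s': 2.1, 'joints': array([ 2.73764597e+01,  7.94083568e+00, -1.62908977e+01, -2.10704706e-03,
       -6.57968601e+01,  4.59943411e+01]), 'tcp_pos': array([0.53723432, 0.0622199 , 0.23430953]), 'eef_rot': array([ 1.79981517e+02,  2.19012817e-02, -1.66300670e+01]), 'contact_force': array([-0.39941376,  0.48356354, -0.57082444]), 'moment': array([ 0.04826306,  0.05459239, -0.01862041])}
```

View pics/bar.png

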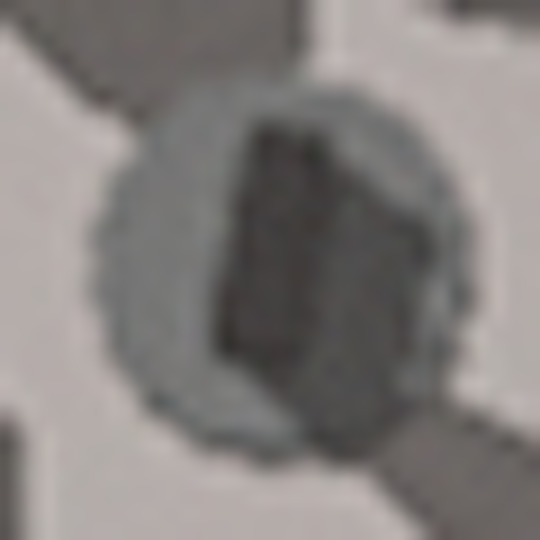

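Run:
```python
from h import *
d=pickle.load(open("pics/top0.pkl","rb"))
px=lambda x,y:((x+.5)/18-.5+220,(y+.5)/18-.5+186)
for x,y in((255,125),(330,145),(290,365),(215,350),(272,246)): print(unproj(d,px(x,y),.176)[0].round(4))
print(unproj(d,px(282,268),.15)[0].round(4))
# reprojection check of axis guess
for q in((.538,.064),(.536,.0625)):
  for z in(.15,.176): print(q,z,(proj(d,(*q,z))[0]-[220,186]+.5)*18)
```

```text
[0.5564 0.067  0.176 ]
[0.5535 0.0554 0.176 ]
[0.5194 0.0608 0.176 ]
[0.5215 0.0723 0.176 ]
[0.5377 0.0639 0.176 ]
[0.5379 0.0637 0.15  ]
(0.538, 0.064) 0.15 [280.40835739 268.09304173]
(0.538, 0.064) 0.176 [272.11019404 244.37275773]
(0.536, 0.0625) 0.15 [289.70442929 280.89534346]
(0.536, 0.0625) 0.176 [281.60943911 257.45149424]
```

drive_tool:
  plan: "0 0 1 0; 0 0 2.5 0; 0 0 4.2 0; 0 0 6 0; 0 0 8 0; 0 0 9.6 0; 0 0 10.4 0; 0 0 10.5 0"

```text
time_s: 3.1
tcp_pos: [0.5371, 0.0642, 0.129]
eef_rot: [180.0, 0.0, -16.5]
contact_force: [-0.2, -0.3, -0.1]
gripper_width: 0.0875
```

drive_tool:
  plan: "0 0 0 0; 0 0 0 0"

```text
time_s: 3.35
tcp_pos: [0.5377, 0.0642, 0.1302]
eef_rot: [-180.0, -0.1, -16.5]
contact_force: [0.0, -0.1, -0.0]
gripper_width: 0.0873
```

Run:
```python
from h import *
from plant import r
s=r.get_state(); print({k:s[k] for k in("time_s","tcp_pos","eef_rot","contact_force","moment")})
d=r.capture("side"); x0,y0,x1,y1=190,120,330,255
cv2.imwrite("pics/s1.png",cv2.cvtColor(cv2.resize(d["frame"][y0:y1,x0:x1],None,fx=4,fy=4,interpolation=cv2.INTER_CUBIC),cv2.COLOR_RGB2BGR))
```

```text
{'time_s': 3.35, 'tcp_pos': array([0.53772334, 0.0642466 , 0.13022014]), 'eef_rot': array([-1.79955284e+02, -5.48861113e-02, -1.64893346e+01]), 'contact_force': array([ 0.04635823, -0.14806368, -0.00944004]), 'moment': array([ 0.02341741, -0.03549837, -0.03284058])}
```

View pics/s1.png

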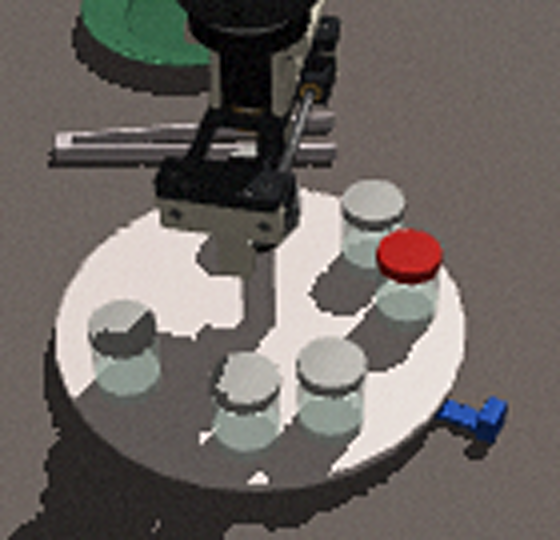

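The gripper straddles the collar (around crop pixel 240,240) with every jar clear of it. I'll close it on the collar now.

drive_tool:
  plan: "0 0 0 0; 0 0 0 0; 0 0 0 0; 0 0 0 0; 0 0 0 0; 0 0 0 0"
  fingers: 1
  squeeze: 40

```text
time_s: 4.15
tcp_pos: [0.5369, 0.0628, 0.1295]
eef_rot: [179.9, 0.0, -16.5]
contact_force: [0.5, -6.2, 1.5]
gripper_width: 0.059
```

drive_tool:
  plan: "0 0.05 0 0; 0 0.1 0 0.02; 0 0.1 0 0.05; 0 0.1 0 0.09; 0 0.1 0 0.13; 0 0.1 0 0.17; 0 0.1 0 0.21; 0 0.1 0 0.25"

```text
time_s: 5.15
tcp_pos: [0.5369, 0.0629, 0.1296]
eef_rot: [180.0, -0.0, -30.9]
contact_force: [-0.7, -4.6, 1.0]
gripper_width: 0.0595
```

```bash
cat > m.py <<'E'
from h import *
from plant import r
s=r.get_state(); print({k:np.round(s[k],3) for k in("time_s","tcp_pos","eef_rot","contact_force","moment")})
A=np.array([.538,.064])
for n in("top","side"):
    d=r.capture(n); pickle.dump(d,open(f"pics/{n}_l.pkl","wb"))
    for k,z in(("red",.082),("blue",.02)):
        m,c,q=blob(masks(d)[k],BOX[n]); p=unproj(d,c,z)[0,:2]
        print(n,k,c.round(1),q[4],p.round(4),"ang",np.degrees(np.arctan2(*(p-A)[::-1])).round(2),"r",np.hypot(*(p-A)).round(4))
E
python3 m.py
```

```text
{'time_s': np.float64(5.15), 'tcp_pos': array([0.537, 0.063, 0.13 ]), 'eef_rot': array([ 1.79962e+02, -3.00000e-03, -3.09310e+01]), 'contact_force': array([-0.749, -4.552,  1.024]), 'moment': array([-1.656,  0.144,  0.62 ])}
top red [250.6 167.9] 9 [0.6472 0.0231] ang -20.52 r 0.1166
top blue [266.7 160.6] 55 [ 0.6855 -0.0267] ang -31.6 r 0.1731
side red [292.2 189.4] 147 [0.6424 0.0351] ang -15.48 r 0.1083
side blue [308.6 223.9] 108 [ 0.6813 -0.0409] ang -36.2 r 0.1776
```

drive_tool:
  plan: "0 0 0 0.04; 0 0 0 0.09; 0 0 0 0.14; 0 0 0 0.19; 0 0 0 0.24; 0 0 0 0.28; 0 0 0 0.305; 0 0 0 0.315"

```text
time_s: 6.25
tcp_pos: [0.537, 0.0631, 0.1296]
eef_rot: [180.0, -0.0, -48.9]
contact_force: [0.6, -4.3, 0.1]
gripper_width: 0.0596
```

drive_tool:
  plan: "0 0 0 0; 0 0 0 0; 0 0 0 0"

```text
time_s: 6.62
tcp_pos: [0.537, 0.0631, 0.1295]
eef_rot: [180.0, 0.0, -48.9]
contact_force: [1.1, -4.8, 0.3]
gripper_width: 0.0593
```

```bash
python3 m.py
```

```text
{'time_s': np.float64(6.625), 'tcp_pos': array([0.537, 0.063, 0.13 ]), 'eef_rot': array([ 1.79996e+02,  1.00000e-03, -4.88560e+01]), 'contact_force': array([ 1.064, -4.792,  0.264]), 'moment': array([-1.907,  0.082,  0.444])}
top red [256.  172.8] 125 [0.6324 0.0063] ang -31.41 r 0.1106
top blue [266.6 160.7] 56 [ 0.685  -0.0264] ang -31.6 r 0.1725
side red [289.1 197.7] 159 [0.6301 0.0038] ang -33.18 r 0.11
side blue [308.6 223.9] 110 [ 0.6812 -0.041 ] ang -36.24 r 0.1776
```

drive_tool:
  plan: "0 0 0 0; 0 0 0 0; 0 0 0 0; 0 0 0 0; 0 0 0 0; 0 0 0 0"
  fingers: -1

```text
time_s: 7.48
tcp_pos: [0.537, 0.0632, 0.1296]
eef_rot: [-180.0, 0.0, -48.9]
contact_force: [0.2, 0.3, 0.4]
gripper_width: 0.0874
```

drive_tool:
  plan: "0 0 -0.5 0; 0 0 -2 0; 0 0 -4 0; 0 0 -6 0; 0 0 -8 0; 0 0 -10 0; -3 0 -11 0; -8 0 -12 0"

```text
time_s: 8.48
tcp_pos: [0.4845, 0.1235, 0.251]
eef_rot: [-179.9, -0.0, -49.0]
contact_force: [-0.8, 1.1, -0.7]
gripper_width: 0.0876
```

drive_tool:
  plan: "-5 0 0 0; -9 0 0 0; -10 0 0 0; -10 0 0 0"

```text
time_s: 8.98
tcp_pos: [0.4186, 0.1991, 0.2505]
eef_rot: [-179.9, 0.0, -48.8]
contact_force: [-0.8, -0.1, -0.4]
gripper_width: 0.0877
```

```bash
python3 m.py
python3 - <<'E'
from h import *
d=pickle.load(open("pics/top_l.pkl","rb")); f=d["frame"]
print(deck2(d,BOX["top"]))
a=cv2.resize(f[186:216,220:250],None,fx=18,fy=18,interpolation=cv2.INTER_CUBIC)
b=cv2.resize(f[145:280,180:245+15],None,fx=3,fy=4,interpolation=cv2.INTER_CUBIC)
cv2.imwrite("pics/t2.png",cv2.cvtColor(np.hstack([a,b]),cv2.COLOR_RGB2BGR))
E
```

```text
{'time_s': np.float64(8.975), 'tcp_pos': array([0.419, 0.199, 0.25 ]), 'eef_rot': array([-1.79923e+02,  1.00000e-03, -4.87710e+01]), 'contact_force': array([-0.794, -0.13 , -0.424]), 'moment': array([ 0.035,  0.021, -0.002])}
top red [255.  172.8] 135 [0.6323 0.0095] ang -30.03 r 0.1089
top blue [265.3 163.3] 27 [ 0.6765 -0.0225] ang -31.99 r 0.1633
side red [289.2 197.6] 156 [0.6304 0.004 ] ang -32.99 r 0.1101
side blue [308.6 223.9] 103 [ 0.6813 -0.0407] ang -36.16 r 0.1775
(array([0.53963566, 0.06487154, 0.14849572]), np.int64(163), 455)
```

View pics/t2.png

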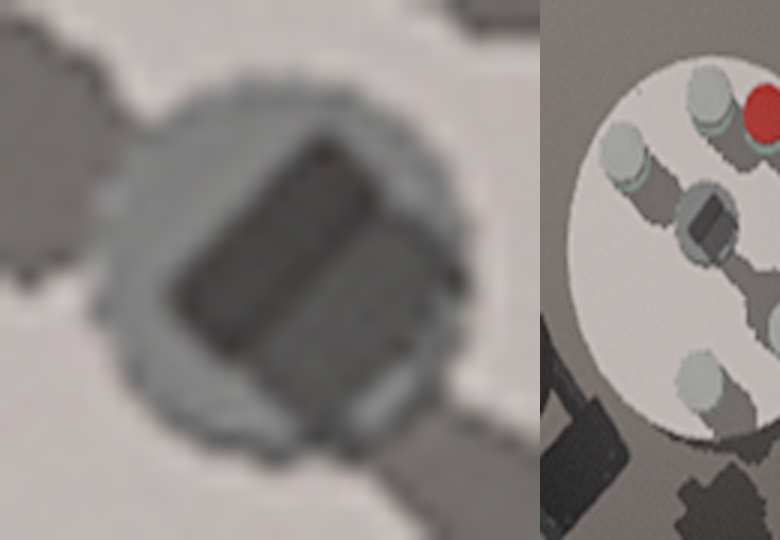

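Run:
```python
from h import *
for n,Axs in(("top",(.538,.064)),("side",(.538,.064))):
  d0=pickle.load(open(f"pics/{n}0.pkl","rb")); d=pickle.load(open(f"pics/{n}_l.pkl","rb")); A=np.array(Axs)
  hsv=cv2.cvtColor(d["frame"],cv2.COLOR_RGB2HSV).astype(int); m=((hsv[...,0]<10)|(hsv[...,0]>170))&(hsv[...,1]>100)
  m,c,q=blob(m,BOX[n]); print(n,c,q)
  # lid = hull of top & bottom circles; fit (x,y) to mask centroid
  t=np.linspace(0,2*np.pi,60)
  for zb in(.072,.076):
    def cen(p):
      P=np.vstack([np.c_[p[0]+.023*np.cos(t),p[1]+.023*np.sin(t),0*t+z] for z in(zb,.084)])
      M=cv2.moments(cv2.convexHull(proj(d,P).astype(np.float32))); return np.array([M["m10"],M["m01"]])/M["m00"],M["m00"]
    f=least_squares(lambda p:cen(p)[0]-c,[.63,.006],diff_step=1e-3); v=f.x-A
    print(zb,f.x.round(4),"ang",np.degrees(np.arctan2(v[1],v[0])).round(2),np.hypot(*v).round(4),"area",cen(f.x)[1])
  # pointer drawn at yaws in initial frame: end box & arm
  hsv=cv2.cvtColor(d0["frame"],cv2.COLOR_RGB2HSV).astype(int); b=(hsv[...,0]>100)&(hsv[...,0]<135)&(hsv[...,1]>100)
  b,cb,qb=blob(b,BOX[n]); print("blue",cb,qb)
  ys,xs=np.nonzero(b); 
  for z in(.008,.015,.023):
    p=unproj(d0,np.c_[xs,ys],z)[:,:2]; g=p.mean(0)-A; print(z,"ptr ang",np.degrees(np.arctan2(g[1],g[0])).round(2),"r range",np.percentile(np.hypot(*(p-A).T),[2,98]).round(3))
```

```text
top [254.96067416 173.01685393] [248 166  15  15 178]
0.072 [0.6324 0.0096] ang -29.95 0.109 area 190.51973726286087
0.076 [0.632  0.0096] ang -30.05 0.1086 area 186.99073974706698
blue [266.57575758 160.84848485] [262 155  10  13  66]
0.008 ptr ang -31.24 r range [0.156 0.192]
0.015 ptr ang -31.49 r range [0.154 0.19 ]
0.023 ptr ang -31.77 r range [0.153 0.188]
side [289.01485149 198.55940594] [281 192  17  14 202]
0.072 [0.63   0.0048] ang -32.78 0.1094 area 211.192495071562
0.076 [0.6297 0.0029] ang -33.69 0.1102 area 195.02027069753967
blue [308.6440678  223.93220339] [299 219  18  12 118]
0.008 ptr ang -33.05 r range [0.15  0.192]
0.015 ptr ang -34.9 r range [0.153 0.194]
0.023 ptr ang -36.95 r range [0.156 0.197]
```

drive_tool:
  plan: "2 0 0 0; 6 0 0 0; 11 0 0 0; 15 0 0.5 0; 17.5 0 1 0; 18 0 2 0; 18 0 4 0; 18 0 6 0"

```text
time_s: 10.07
tcp_pos: [0.5369, 0.0626, 0.1886]
eef_rot: [180.0, 0.0, -48.9]
contact_force: [-0.4, -0.2, -0.0]
gripper_width: 0.0874
```

drive_tool:
  plan: "0 0 2 0; 0 0 4 0; 0 0 5.5 0; 0 0 6 0; 0 0 6 0"

```text
time_s: 10.7
tcp_pos: [0.5371, 0.0631, 0.1295]
eef_rot: [180.0, -0.0, -48.9]
contact_force: [-0.5, 0.9, 0.4]
gripper_width: 0.0874
```

drive_tool:
  plan: "0 0 0 0; 0 0 0 0; 0 0 0 0; 0 0 0 0; 0 0 0 0; 0 0 0 0.01; 0 0 0 0.025; 0 0 0 0.035"
  fingers: 1

```text
time_s: 11.7
tcp_pos: [0.537, 0.0631, 0.1299]
eef_rot: [180.0, -0.0, -50.9]
contact_force: [-3.0, -1.5, 5.1]
gripper_width: 0.0593
```

```bash
python3 m.py
```

```text
{'time_s': np.float64(11.7), 'tcp_pos': array([0.537, 0.063, 0.13 ]), 'eef_rot': array([ 1.79994e+02, -1.70000e-02, -5.08690e+01]), 'contact_force': array([-2.971, -1.455,  5.14 ]), 'moment': array([-0.164,  0.97 ,  0.599])}
top red [256.5 173.4] 135 [0.6307 0.0049] ang -32.52 r 0.1099
top blue [266.6 160.7] 56 [ 0.685  -0.0264] ang -31.6 r 0.1725
side red [288.5 198.5] 157 [0.6281 0.0009] ang -34.99 r 0.11
side blue [308.5 223.9] 111 [ 0.681  -0.0409] ang -36.27 r 0.1773
```

drive_tool:
  plan: "0 0 0 0; 0 0 0 0; 0 0 0 0; 0 0 0 0; 0 0 0 0; 0 0 -0.5 0; 0 0 -1.5 0; 0 0 -2.5 0"
  fingers: -1

```text
time_s: 12.8
tcp_pos: [0.5372, 0.0632, 0.1556]
eef_rot: [-180.0, -0.0, -50.9]
contact_force: [-0.3, -0.0, -0.7]
gripper_width: 0.0873
```

drive_tool:
  plan: "0 0 -0.6 0; 0 0 -0.9 -0.03; 0 0 -0.9 -0.08; 0 0 -0.9 -0.12; 0 0 -0.9 -0.135; 0 0 -0.9 -0.135; 0 0 -0.9 -0.135"

```text
time_s: 13.68
tcp_pos: [0.537, 0.0631, 0.1635]
eef_rot: [180.0, 0.0, -43.1]
contact_force: [0.3, -0.3, -0.6]
gripper_width: 0.0876
```

```bash
python3 m.py
python3 - <<'E'
from h import *
d=pickle.load(open("pics/top_l.pkl","rb")); e=pickle.load(open("pics/side_l.pkl","rb"))
a=cv2.resize(d["frame"][130:270,180:320],None,fx=2.8,fy=2.8,interpolation=cv2.INTER_CUBIC)
b=cv2.resize(e["frame"][130:200,220:290],None,fx=5.6,fy=5.6,interpolation=cv2.INTER_CUBIC)
cv2.imwrite("pics/t3.png",cv2.cvtColor(np.hstack([a,b]),cv2.COLOR_RGB2BGR))
E
```

```text
{'time_s': np.float64(13.675), 'tcp_pos': array([0.537, 0.063, 0.164]), 'eef_rot': array([ 1.79993e+02,  3.00000e-03, -4.31490e+01]), 'contact_force': array([ 0.299, -0.31 , -0.614]), 'moment': array([ 0.069,  0.003, -0.018])}
top red [256.9 173.5] 130 [0.6303 0.0038] ang -33.08 r 0.1102
top blue [266.7 160.7] 58 [ 0.6852 -0.0268] ang -31.68 r 0.1729
side red [288.6 198.5] 155 [0.6283 0.0011] ang -34.85 r 0.11
side blue [308.4 223.9] 111 [ 0.6807 -0.0407] ang -36.27 r 0.177
```

View pics/t3.png

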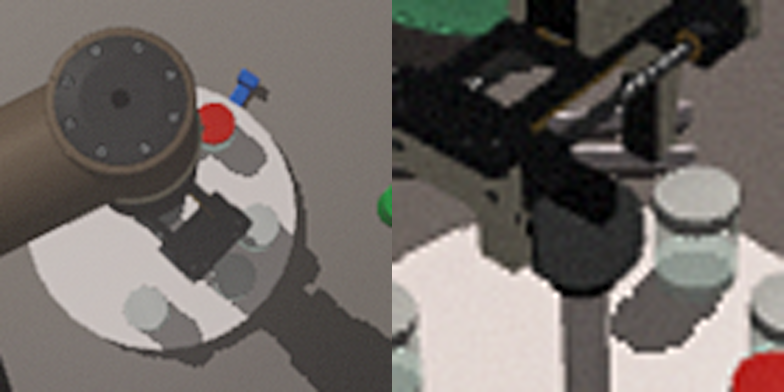

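drive_tool:
  plan: "0 0 0 0; 0 0 0 0; 0 0 0 0; 0 0 0 0; 0 0 0 0; 0 0 0 0; 0 0 0 0; 0 0 0 0"
  fingers: 1
  squeeze: 50

```text
time_s: 14.78
tcp_pos: [0.537, 0.0631, 0.1635]
eef_rot: [180.0, 0.0, -43.1]
contact_force: [-0.8, -1.5, 1.6]
gripper_width: 0.0135
```

```bash
cat > q.py <<'E'
from plant import r
import numpy as np
s=r.get_state(); print(s["time_s"],np.round(s["tcp_pos"],4),s["eef_rot"][2].round(2),"F",s["contact_force"].round(2),"M",s["moment"].round(3),"w",round(s["gripper_width"],4),"tau6",s["joint_torque"][5].round(3))
E
python3 q.py
```

```text
14.775 [0.537  0.0631 0.1635] -43.13 F [-0.76 -1.52  1.64] M [-0.53   0.373 -0.007] w 0.0135 tau6 0.031
```

drive_tool:
  plan: "0 0 0 0.02; 0 0 0 0.06; 0 0 0 0.1; 0 0 0 0.14; 0 0 0 0.18; 0 0 0 0.21"

```text
time_s: 15.52
tcp_pos: [0.537, 0.0631, 0.1635]
eef_rot: [180.0, 0.0, -55.3]
contact_force: [-0.8, -0.0, -0.1]
gripper_width: 0.0138
```

```bash
python3 q.py
```

```text
15.525 [0.537  0.0631 0.1635] -55.27 F [-0.83 -0.01 -0.1 ] M [-0.026  0.075  0.104] w 0.0138 tau6 0.249
```

drive_tool:
  plan: "0 0 0 0.03; 0 0 0 0.06; 0 0 0 0.07"

```text
time_s: 15.9
tcp_pos: [0.537, 0.0632, 0.1636]
eef_rot: [-180.0, -0.0, -59.2]
contact_force: [-0.2, 1.2, 0.2]
gripper_width: 0.0133
```

```bash
python3 q.py
```

```text
15.9 [0.537  0.0632 0.1636] -59.23 F [-0.21  1.2   0.24] M [-0.054 -0.032  0.01 ] w 0.0133 tau6 -0.103
```

drive_tool:
  plan: "0 0 0 0.03; 0 0 0 0.06; 0 0 0 0.08"

```text
time_s: 16.27
tcp_pos: [0.537, 0.0631, 0.1636]
eef_rot: [-180.0, -0.0, -63.8]
contact_force: [0.3, -0.4, 1.1]
gripper_width: 0.0137
```

```bash
python3 q.py
```

```text
16.275 [0.537  0.0631 0.1636] -63.85 F [ 0.26 -0.36  1.08] M [-0.027 -0.067  0.022] w 0.0137 tau6 0.114
```

drive_tool:
  plan: "0 0 0 0.03; 0 0 0 0.06; 0 0 0 0.08"

```text
time_s: 16.65
tcp_pos: [0.5371, 0.0632, 0.1636]
eef_rot: [-180.0, -0.0, -68.4]
contact_force: [1.1, 0.2, 0.3]
gripper_width: 0.0138
```

```bash
python3 q.py
```

```text
16.65 [0.5371 0.0632 0.1636] -68.43 F [1.12 0.2  0.32] M [ 0.047 -0.128  0.097] w 0.0138 tau6 0.114
```

drive_tool:
  plan: "0 0 0 0.03; 0 0 0 0.06; 0 0 0 0.08"

```text
time_s: 17.02
tcp_pos: [0.5371, 0.0632, 0.1636]
eef_rot: [-180.0, 0.0, -73.0]
contact_force: [1.0, -0.1, -0.3]
gripper_width: 0.0135
```

```bash
python3 q.py
```

```text
17.025 [0.5371 0.0632 0.1636] -73.02 F [ 0.96 -0.14 -0.35] M [ 0.12  -0.303  0.049] w 0.0135 tau6 0.113
```

drive_tool:
  plan: "0 0 0 0.03; 0 0 0 0.06; 0 0 0 0.08"

```text
time_s: 17.4
tcp_pos: [0.5372, 0.0632, 0.1636]
eef_rot: [-180.0, 0.0, -77.6]
contact_force: [1.5, 0.4, -1.8]
gripper_width: 0.0134
```

```bash
python3 q.py
```

```text
17.4 [0.5372 0.0632 0.1636] -77.6 F [ 1.48  0.37 -1.77] M [ 0.2   -0.555  0.078] w 0.0134 tau6 0.113
```

drive_tool:
  plan: "0 0 0 0.03; 0 0 0 0.06; 0 0 0 0.08"

```text
time_s: 17.77
tcp_pos: [0.5372, 0.0632, 0.1636]
eef_rot: [-180.0, 0.0, -82.2]
contact_force: [3.2, 0.3, -1.3]
gripper_width: 0.0137
```

```bash
python3 q.py
```

```text
17.775 [0.5372 0.0632 0.1636] -82.18 F [ 3.16  0.34 -1.34] M [ 0.216 -0.803  0.072] w 0.0137 tau6 0.113
```

drive_tool:
  plan: "0 -0.03 0 0.03; 0 -0.05 0 0.06; 0 -0.05 0 0.08"

```text
time_s: 18.15
tcp_pos: [0.5373, 0.0632, 0.1636]
eef_rot: [180.0, -0.0, -86.8]
contact_force: [-0.9, 1.4, 1.1]
gripper_width: 0.0137
```

```bash
python3 q.py
```

```text
18.15 [0.5373 0.0632 0.1636] -86.76 F [-0.86  1.41  1.08] M [0.384 0.045 0.36 ] w 0.0137 tau6 -0.122
```

drive_tool:
  plan: "0 0 0 0.02; 0 0 0 0.035"

```text
time_s: 18.4
tcp_pos: [0.5373, 0.0632, 0.1635]
eef_rot: [180.0, -0.0, -88.7]
contact_force: [-1.0, -0.4, 0.8]
gripper_width: 0.0135
```

```bash
python3 q.py
```

```text
18.4 [0.5373 0.0632 0.1635] -88.75 F [-1.04 -0.39  0.76] M [0.39  0.256 0.295] w 0.0135 tau6 -0.146
```

drive_tool:
  plan: "0 0 0 0.03; 0 0 0 0.06; 0 0 0 0.09; 0 0 0 0.108; 0 0 0 0.108"

```text
time_s: 19.02
tcp_pos: [0.5374, 0.0632, 0.1635]
eef_rot: [180.0, -0.0, -94.9]
contact_force: [-1.7, 0.4, 1.5]
gripper_width: 0.014
```

```bash
python3 q.py; python3 m.py
```

```text
19.025 [0.5374 0.0632 0.1635] -94.89 F [-1.67  0.43  1.45] M [0.358 0.602 0.216] w 0.014 tau6 -0.378
{'time_s': np.float64(19.025), 'tcp_pos': array([0.537, 0.063, 0.164]), 'eef_rot': array([ 1.79989e+02, -5.00000e-03, -9.48870e+01]), 'contact_force': array([-1.67 ,  0.432,  1.451]), 'moment': array([0.358, 0.602, 0.216])}
top red [256.9 173.4] 133 [0.6304 0.0039] ang -33.05 r 0.1103
top blue [266.7 160.5] 55 [ 0.6858 -0.0268] ang -31.56 r 0.1734
side red [288.6 198.5] 156 [0.6283 0.001 ] ang -34.92 r 0.1101
side blue [308.5 223.9] 111 [ 0.681  -0.0409] ang -36.27 r 0.1773
```

drive_tool:
  plan: "0 0 0 0; 0 0 0 0; 0 0 0 0; 0 0 0 0; 0 0 0 0; 0 0 0 0; 0 0 -0.5 0; 0 0 -2 0"
  fingers: -1

```text
time_s: 20.12
tcp_pos: [0.5371, 0.063, 0.1837]
eef_rot: [179.9, -0.0, -94.9]
contact_force: [0.3, -0.3, 0.3]
gripper_width: 0.0856
```

drive_tool:
  plan: "0 0 -2 0; 0 0 -4 0; 0 0 -6 0; 0 0 -7.5 0; -2 2 -8 0; -5 5 -8 0; -9 9 -8 0; -13 13 -8 0"

```text
time_s: 21.12
tcp_pos: [0.418, 0.2047, 0.2643]
eef_rot: [-180.0, 0.0, -94.9]
contact_force: [0.1, 2.4, 0.0]
gripper_width: 0.0875
```

drive_tool:
  plan: "-4 3 0 0; -8 5 0 0; -12 6 0 0; -14 6 0 0; -14 6 0 0"

```text
time_s: 21.75
tcp_pos: [0.3712, 0.3492, 0.2634]
eef_rot: [180.0, -0.0, -94.8]
contact_force: [0.4, 0.2, -0.1]
gripper_width: 0.0877
```

```bash
python3 m.py
python3 - <<'E'
from h import *
d=pickle.load(open("pics/top_l.pkl","rb")); e=pickle.load(open("pics/side_l.pkl","rb"))
a=cv2.resize(d["frame"][140:270,180:310],None,fx=3,fy=3,interpolation=cv2.INTER_CUBIC)
b=cv2.resize(d["frame"][186:216,220:250],None,fx=13,fy=13,interpolation=cv2.INTER_CUBIC)
cv2.imwrite("pics/t4.png",cv2.cvtColor(np.hstack([a,b]),cv2.COLOR_RGB2BGR))
E
```

```text
{'time_s': np.float64(21.75), 'tcp_pos': array([0.371, 0.349, 0.263]), 'eef_rot': array([ 1.7999e+02, -4.2000e-02, -9.4808e+01]), 'contact_force': array([ 0.406,  0.156, -0.143]), 'moment': array([ 0.059, -0.069,  0.041])}
top red [255.8 173.5] 143 [0.6301 0.0071] ang -31.72 r 0.1083
top blue [265.1 163.4] 27 [ 0.6763 -0.0218] ang -31.83 r 0.1627
side red [288.6 198.4] 154 [0.6283 0.0013] ang -34.8 r 0.1099
side blue [308.5 223.9] 103 [ 0.681  -0.0406] ang -36.2 r 0.1771
```

View pics/t4.png

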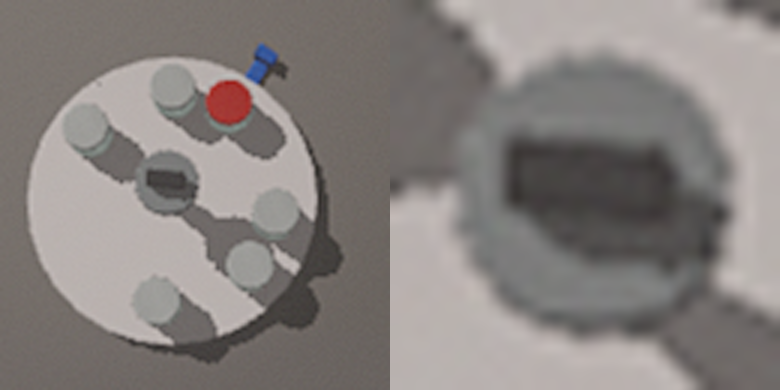

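```bash
python3 -c "
from plant import r
print(r.close_job())"
```

```text
the job is handed in; nothing more can be done
None
```

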